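Fetch the seat post collar from behind the bottles on the porch shelf

ROBOT

A 6-joint arm with a two-finger parallel gripper is mounted at the origin on the work surface. World frame = base frame: x ahead of the robot, y to its left, z up, the work surface at z = 0. Lengths are in m, angles in rad, forces in N, time in s.
With the tool pointing down it reaches from about 0.3 to 0.775 m from the base axis. Payload 14.6 kg.
Tool frame: the origin (TCP) lies between the finger pads; the fingertips stand 19 mm ahead of it and the grasp point (between the pads) is the TCP; z points along the fingers, y is the direction in which the jaws open and shut (so a half turn about z gives the same grasp; the last joint's range is limited). The gripper opens to 94 mm and grips with 3 to 60 N. Pads are 16 mm wide; open, the fingers measure 119 mm over their backs; the gripper's body (75 mm by 177 mm) begins 78 mm behind the grasp point.
Start: joints at [1.207, 0.3, 1.521, -0, 1.321, -0.067], TCP at [0.161, 0.526, 0.224] pointing down, gripper open.
Joint ranges: [-3.03, 3.03], [-0.79, 2.21], [0.23, 2.52], [-1.04, 4.18], [0, 3.07], [-2.55, 2.55]. Speed limits (rad/s): [2.22, 2.22, 2.57, 3.14, 3.14, 3.14].

INTERFACE

Orientations are given as [roll, pitch, yaw] about the fixed x, y, z axes, in that order (R = Rz(yaw) Ry(pitch) Rx(roll)).
In Python, from station import telemetry, vision, ctrl gives the robot as it stands. The module is installed in compiled form; this text tells all that it offers.
- The arm moves only by the shell command python3 -m creep 'ROWS' [FORCE]. ROWS is JSON, a list of rows, each a list of 3 entries, a list of its own where there are three numbers: the shift along the tool's x, y, z in units of 50 mm (1.0 is 50 mm), then the turn about the tool's z in units of 8 degrees (1.0 is 8 degrees), then the opening, from 0 (shut) to 1 (fully open). In form: [[[tx, ty, tz], twist, gripper], ...]. A call has 1 to 12 rows; each row is the pose to reach, as a shift and turn from the pose commanded when the call began, along the tool's axes at that moment; what a row does not reach only later rows make up. A row lasts 1/10 s, in which the tool goes at most 50 mm and 8.59 degrees, less where a joint would pass 70% of its speed; a pose out of reach is approached as far as the arm can. A call with a gripper value outside its range is refused whole. The fingers move at their own pace and stop on an object; FORCE is the grip in N (left out, the last holds). Time passes only in rows, so rows that repeat a pose let the fingers close. It gives the time, the measured TCP pose, the force and the opening at its end, in the units of the state.
- telemetry.get_obs(): the state, without advancing time (a new reading comes with each control period).
- vision.camera(name): name is "side" or "top" or "wrist"; returns a dict with "img" (420x560x3 uint8, red, green, blue), "depth" (420x560 float32, m along the optical axis (not along the pixel's ray), 0 where there is no reading), "vertical_fov" (degrees; the focal length in pixels is half the picture's height over the tangent of half this angle, whatever the lens; pixels are square), "cx", "cy" (the principal point, pixels), "extrinsics" (4x4, takes a point from camera to world coordinates); the wrist camera has in their place "hand_eye" (4x4, takes a point from camera to tool coordinates, whose origin is the TCP and whose axes are the flange's). Camera axes: x right, y down, z forward; pixel columns grow to the right and rows downward; lengths in m; the calibration is good to about 2 mm. A picture is of the moment at which its call begins: read the wrist's pose just before it.
- ctrl.hand_in(): hands the job in, once; it reports no verdict.
The state is a dict: "time_s": time; "qpos": joint angles; "joint_vel": joint speeds; "tau": joint torques, N m; "ee_pos": TCP position; "eef_rot": TCP orientation; "force": force on the tool from outside, world axes, zero at the start; "moment": the same for the moment, N m; "grip_width": finger opening in m.
Only numpy, scipy, OpenCV 4.12 (cv2) and the standard library are available. Lean on these libraries where they do the work, as an engineer would, in place of code of your own. Each camera call takes 0.05 s, during which the arm holds its last target.

TASK

The seat post collar lies in front of the toolbox, hemmed in by the green oil bottle, the blue grease tin and the amber jar. Stand all three upright in the grey tray out of the way, then fetch the collar and lay it flat in the middle of the glass dish, and only then put the bottle, the tin and the jar back, each standing upright where it stood at the start. Do not knock anything over or shift the dish, the wrench, the lever cover or the valve cap.

Things in the scene. Friction and masses are not known exactly. Their poses are not given: they have to be found in the camera images.
- oil_center (a point): Green plastic oil bottle, pale label, small white cap; loose, upright, 0.14 kg. 50 mm diameter, straight up to 68 mm above its base, then narrowing to the cap (28 mm); 96 mm tall. This point: on its axis, 48 mm above the base; z up. Stands on the slatted cedar shelf (level top, 30 mm above the table), about 68 mm from the collar. To be put back where it stood at the start (within 15 mm).
- grease_center (a point): Blue tin of grease, yellow band, bare aluminium lid; loose, upright, 0.18 kg. 54 mm diameter (56 mm at the lid), 90 mm tall. This point: on its axis, 45 mm above the base; z up. Stands on the shelf (top 30 mm above the table), about 68 mm from the collar. To be put back where it stood at the start (within 15 mm).
- jar_center (a point): Amber glass jar, ribbed red lid; loose, upright, 0.20 kg. 52 mm diameter, straight up to 64 mm above its base, then a slight neck and the lid (52 mm); 88 mm tall. This point: on its axis, 44 mm above the base; z up. Stands on the shelf (top 30 mm above the table), about 68 mm from the collar. To be put back where it stood at the start (within 15 mm).
- collar_center (a point): Aluminium seat post collar lying flat on the shelf; loose, 0.035 kg. Ring 40 mm outside, 33 mm inside diameter, 18 mm high, with clamp ears and a bolt reaching 30 mm from the centre along its own +x. This point: centre of the ring, 9 mm above its underside; z up. Pinch it across its own y axis, clear of the ears: 40 mm wide.
- tray: Grey plastic boot tray on the shelf, left or right of the middle, fixed: 290 mm along its x, 130 mm along its y, floor 4 mm thick, rim 14 mm high and 5 mm thick. Origin: centre of its underside, on the shelf's top. Room for the three containers in a row along its x, 85 mm apart.
- dish: Small round clear-glass dish on the shelf, on the other side from the tray; loose, 0.24 kg. 120 mm over the rim, 100 mm at the foot, 20 mm high, wall 4 mm, floor 5 mm thick (flat inside, 92 mm across). Origin: centre of its underside, on the shelf's top.
- toolbox: Closed plastic toolbox, grey-green lid, dark grey body, folded handle on top, press-button catch in front; fixed. 160 mm deep (x), 340 mm wide (y), 156 mm high with the handle; the catch reaches 90 mm in front of the middle. Origin: centre of its underside, on the shelf's top; front faces -x, to the robot. The collar lies about 175 mm in front of its middle. A bystander.
- wrench: Steel pedal wrench with a black grip, lying flat on the shelf in front (nearer the robot than the containers), 285 mm long along its x, up to 38 mm wide, 12 mm high, loose. Origin near its middle, at its underside. A bystander: leave it.
- cover: Orange plastic brake lever cover, a slightly bent sleeve 102 mm long along its x, 22 mm thick, lying between the wrench and the containers, left or right, loose. Origin at the middle of its underside. A bystander: leave it.
- cap: Black valve cap, 16 mm diameter, 18 mm tall, standing between the wrench and the containers, on the other side, loose. Origin at the centre of its underside. A bystander: leave it.

How it is judged:
On the way, in this order (a step that is already met when the one before it is completed fails the run):
1. the oil bottle, the grease tin and the jar all stand upright in the tray, released (x of oil_center in the frame of tray between -0.13 and 0.13 m and y of oil_center in the frame of tray between -0.05 and 0.05 m and z of oil_center in the frame of tray below 0.06 m and linear speed of each of oil, grease, jar below 0.02 m/s and angle between each of oil_center, grease_center, jar_center's own z axis and vertical below 0.15 rad and contact force between the fingers and oil below 0.05 N and x of grease_center in the frame of tray between -0.13 and 0.13 m and y of grease_center in the frame of tray between -0.05 and 0.05 m and z of grease_center in the frame of tray below 0.057 m and contact force between the fingers and grease below 0.05 N and x of jar_center in the frame of tray between -0.13 and 0.13 m and y of jar_center in the frame of tray between -0.05 and 0.05 m and z of jar_center in the frame of tray below 0.056 m and contact force between the fingers and jar below 0.05 N), for 0.2 s.
2. the collar lies flat in the dish, released, while the three still stand in the tray (all of step 1 and horizontal distance between collar_center and dish below 0.025 m and z of collar_center in the frame of dish below 0.022 m and linear speed of collar below 0.02 m/s and angle between collar_center's own z axis and vertical below 0.15 rad and contact force between the fingers and collar below 0.05 N), for 0.2 s.
At the end, for the whole second after the job is handed in: The collar lies flat (within 0.15 rad) on the floor of the dish, its centre within 25 mm of the dish's centre; the oil bottle, the grease tin and the jar each stand upright within 15 mm of where they stood at the start; all released and at rest (horizontal distance between collar_center and dish below 0.025 m and z of collar_center in the frame of dish below 0.022 m and linear speed of each of collar, oil, grease, jar below 0.02 m/s and angle between each of collar_center, oil_center, grease_center, jar_center's own z axis and vertical below 0.15 rad and contact force between the fingers and collar below 0.05 N and distance of each of oil_center, grease_center, jar_center from where it was at the start of the episode below 0.015 m and contact force between the fingers and oil below 0.05 N and contact force between the fingers and grease below 0.05 N and contact force between the fingers and jar below 0.05 N); the robot touches nothing.
It fails at once if the dish is shifted by more than 30 mm (distance of dish from where it was at the start of the episode above 0.03 m).
It fails at once if the wrench is shifted by more than 30 mm (distance of wrench from where it was at the start of the episode above 0.03 m).
It fails at once if the lever cover is shifted by more than 30 mm (distance of cover from where it was at the start of the episode above 0.03 m).
It fails at once if the valve cap is shifted by more than 30 mm (distance of cap from where it was at the start of the episode above 0.03 m).
It fails at once if the oil bottle, the grease tin or the jar is knocked over (angle between any of oil_center, grease_center, jar_center's own z axis and vertical above 0.7 rad).
It also fails if it takes over 141 s, if anything falls off the work surface, if the arm or the gripper's body presses on something with over 40 N, if the wrist force passes 120 N, or if a joint passes its speed limit or range.

## Working session

There is one attempt and no reset: what is moved stays moved. The work goes in short steps, Python scripts to look and compute and a shell command to move; the robot and the scene stay as the last step left them, time stands still between calls to the robot, and variables do not carry over. Pictures are saved under pics/ and viewed, and the job is handed in when it is done.

```bash
mkdir -p pics; cat > h.py <<'E'
import numpy as np, cv2
from station import telemetry, vision, ctrl
def shot(name, fn):
    c=vision.camera(name); cv2.imwrite('pics/'+fn, c['img'][:,:,::-1]); np.savez('/tmp/'+name+'.npz',**c); return c
E
python3 - <<'E'
from h import *
o=telemetry.get_obs(); print(o)
for n in ('top','side','wrist'):
    c=shot(n,n+'0.png'); print(n,c['vertical_fov'],c['cx'],c['cy'],c.get('extrinsics',c.get('hand_eye')),(c['depth']==0).mean())
E
```

```text
{'time_s': 0.0, 'qpos': array([ 1.20738082e+00,  3.00476886e-01,  1.52162568e+00, -1.92677188e-05,
        1.32071066e+00, -6.65797830e-02]), 'joint_vel': array([ 0.00035597, -0.00109559,  0.00068374,  0.00183404, -0.0022153 ,
        0.00124405]), 'tau': array([-1.68884271e-03, -5.31794322e+01, -3.52726114e+01,  7.07452185e-02,
        2.44784262e-02, -1.33059070e-04]), 'ee_pos': array([0.16077599, 0.52570226, 0.22386428]), 'eef_rot': array([-3.14037355e+00, -6.25840234e-05,  2.84476167e+00]), 'force': array([0.30638338, 0.1400086 , 0.37088886]), 'moment': array([ 0.04328088, -0.01494928, -0.00174193]), 'grip_width': 0.093732070235222}
top 44.31859714009908 293.21131780303904 227.05963144391168 [[ 0.00497012 -0.98348138  0.18094107  0.40574548]
 [-0.99989137 -0.00739838 -0.01274776  0.01326858]
 [ 0.01387585 -0.18085806 -0.98341132  1.08556957]
 [ 0.          0.          0.          1.        ]] 0.004221938775510204
side 46.288965616142505 276.9276434697044 207.34122784926504 [[ 0.83992315 -0.3448507   0.41905501  0.14926491]
 [-0.54269488 -0.5289041   0.65248963 -0.68229126]
 [-0.00337159 -0.77546015 -0.63138751  0.75955984]
 [ 0.          0.          0.          1.        ]] 0.003915816326530612
wrist 67.52740182304035 277.7747406673197 211.0308425705318 [[-5.88176500e-05 -9.65521273e-01 -2.60324159e-01  7.46040587e-02]
 [ 9.99999769e-01  1.19652498e-04 -6.69721430e-04  1.28795731e-05]
 [ 6.77778723e-04 -2.60324138e-01  9.65521043e-01 -1.60564704e-01]
 [ 0.00000000e+00  0.00000000e+00  0.00000000e+00  1.00000000e+00]] 0.004107142857142857
```

View pics/top0.png

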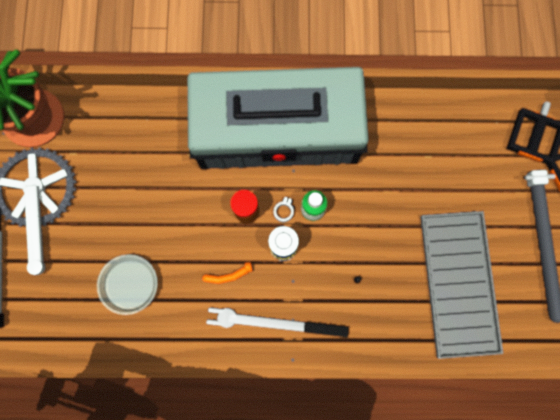

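View pics/side0.png

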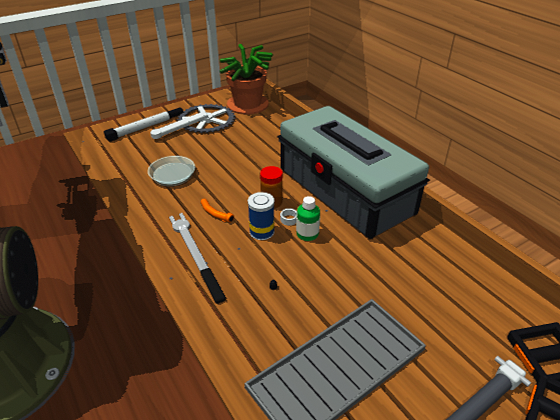

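View pics/wrist0.png

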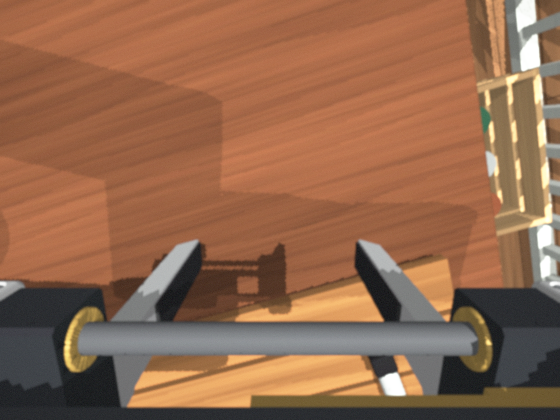

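The top view shows the red jar lid (245,206), green bottle with white cap (315,203), tin lid (284,242), collar (284,209), dish (128,284), tray (461,284), cover (228,274), cap (357,279) and wrench (278,323). Next I measure them.

```bash
cat >> h.py <<'E'
def cloud(c):
    h,w=c['depth'].shape; f=h/2/np.tan(np.radians(float(c['vertical_fov']))/2)
    v,u=np.mgrid[:h,:w]; d=c['depth']
    P=np.stack([(u-c['cx'])/f*d,(v-c['cy'])/f*d,d],-1)
    E=c['extrinsics'];return P@E[:3,:3].T+E[:3,3]
def load(n): return dict(np.load('/tmp/'+n+'.npz'))
def ray(c,u,v,z):
    f=420/2/np.tan(np.radians(float(c['vertical_fov']))/2);E=c['extrinsics']
    d=E[:3,:3]@np.array([(u-c['cx'])/f,(v-c['cy'])/f,1]);o=E[:3,3];return o+d*(z-o[2])/d[2]
E
python3 - <<'E'
from h import *
np.set_printoptions(precision=4,suppress=True)
for n in('top','side'):
    c=load(n);P=cloud(c);img=c['img'].astype(int);hsv=cv2.cvtColor(c['img'],cv2.COLOR_RGB2HSV)
    ok=(c['depth']>0)
    def rep(name,m,zlo=.0,zhi=.3):
        m=m&ok&(P[...,2]>zlo)&(P[...,2]<zhi)&(P[...,0]>.1)&(P[...,0]<.78)&(abs(P[...,1])<.6)
        nn,lab,st,ce=cv2.connectedComponentsWithStats(m.astype(np.uint8))
        for i in np.argsort(-st[1:,4])[:3]+1:
            q=P[lab==i]
            if len(q)<20: continue
            print(n,name,len(q),'px',ce[i],'min',q.min(0),'max',q.max(0),'med',np.median(q,0),'mid',(np.percentile(q,1,0)+np.percentile(q,99,0))[:2]/2)
    H,S,V=hsv[...,0],hsv[...,1],hsv[...,2]
    z=P[...,2]
    print(n,'shelf z',np.median(z[(abs(P[...,0]-.4)<.1)&(abs(P[...,1])<.3)]))
    rep('red',((H<6)|(H>174))&(S>200)&(V>100),.09)
    rep('green',(H>45)&(H<80)&(S>150),.04)
    rep('high>.105',z>.105)
    rep('orange',(H>6)&(H<14)&(S>220)&(V>200),.035)
    rep('lowgrey',(S<70)&(z>.033)&(z<.06),.033)
    rep('lowobj',(z>.038)&(z<.06),.033)
E
```

```text
top shelf z 0.029893227362980834
top red 568 px [243.8592 203.2958] min [0.6047 0.0704 0.1009] max [0.6569 0.1209 0.1241] med [0.6297 0.0957 0.1177] mid [0.6301 0.0962]
top red 59 px [278.3729 156.6949] min [0.7124 0.0193 0.1294] max [0.7195 0.0404 0.1536] med [0.7149 0.0306 0.1435] mid [0.7158 0.0298]
top green 230 px [313.8087 205.5478] min [ 0.6133 -0.0639  0.0934] max [ 0.6598 -0.0184  0.1084] med [ 0.627  -0.0377  0.1009] mid [ 0.6356 -0.0411]
top green 40 px [  1.05  121.975] min [0.7549 0.5409 0.1676] max [0.7793 0.5473 0.1775] med [0.7678 0.5438 0.1735] mid [0.7674 0.5442]
top high>.105 7127 px [274.51   137.6154] min [ 0.7124 -0.1417  0.1051] max [0.78   0.2005 0.1881] med [0.7423 0.0399 0.1727] mid [0.7474 0.0309]
top high>.105 671 px [283.2727 241.2593] min [ 0.5288 -0.0066  0.1096] max [0.584  0.0465 0.1253] med [0.5562 0.0198 0.1201] mid [0.5562 0.019 ]
top high>.105 577 px [243.9428 203.461 ] min [0.6043 0.0704 0.105 ] max [0.6569 0.1209 0.1241] med [0.6294 0.0956 0.1176] mid [0.6301 0.0962]
top orange 34 px [230.2941 273.0882] min [0.4936 0.0987 0.0395] max [0.5145 0.1
[... 2764 characters left out ...]
  0.0336] max [ 0.7117 -0.4824  0.06  ] med [ 0.6398 -0.5175  0.0546] mid [ 0.6353 -0.5133]
side lowgrey 1155 px [540.6286 383.1654] min [ 0.6617 -0.5984  0.0349] max [ 0.7799 -0.4599  0.0568] med [ 0.7418 -0.5561  0.0505] mid [ 0.7229 -0.529 ]
side lowobj 1738 px [537.298  380.2779] min [ 0.6617 -0.5984  0.038 ] max [ 0.7799 -0.4561  0.0568] med [ 0.7445 -0.5515  0.0498] mid [ 0.7229 -0.5276]
side lowobj 1446 px [486.3728 395.5277] min [ 0.5599 -0.5409  0.0382] max [ 0.7117 -0.4805  0.06  ] med [ 0.6396 -0.5171  0.0545] mid [ 0.6351 -0.512 ]
side lowobj 1401 px [338.3462 360.0685] min [ 0.3375 -0.4114  0.038 ] max [ 0.6348 -0.2663  0.0465] med [ 0.5006 -0.3222  0.0422] mid [ 0.4856 -0.3395]
```

```bash
python3 - <<'E'
from h import *
np.set_printoptions(precision=4,suppress=True)
for n in('top','side'):
    c=load(n);P=cloud(c);hsv=cv2.cvtColor(c['img'],cv2.COLOR_RGB2HSV);H,S,V=[hsv[...,i] for i in range(3)];x,y,z=[P[...,i] for i in range(3)]
    def rect(name,m):
        q=P[m][:,:2].astype(np.float32); print(n,name,len(q),cv2.minAreaRect(q))
    rect('tray',(z>.031)&(z<.052)&(S<90)&(x>.3)&(x<.66)&(y<-.25)&(y>-.44))
    rect('dish',(z>.043)&(z<.06)&(abs(x-.479)<.09)&(abs(y-.331)<.09))
    m=(z>.043)&(z<.06)&(abs(x-.479)<.09)&(abs(y-.331)<.09); print(' circ',cv2.minEnclosingCircle(P[m][:,:2].astype(np.float32)))
    for a,b,h in((.6302,.0957,.114),(.5565,.019,.114),(.637,-.043,.085),(.637,-.043,.118)):
        m=(abs(x-a)<.04)&(abs(y-b)<.04)&(z>h); print(' can',a,h,m.sum(),cv2.minEnclosingCircle(P[m][:,:2].astype(np.float32)))
    m=(abs(x-.625)<.045)&(abs(y-.027)<.04)&(z>.036)&(z<.055)&(S<110)
    q=P[m]; print(' collar',m.sum(),q.min(0),q.max(0))
    rect('cover',(abs(x-.5)<.06)&(abs(y-.12)<.09)&(z>.036)&(z<.06)&(S>180)&(H<20))
    rect('capdark',(abs(x-.49)<.05)&(abs(y+.1)<.05)&(z>.036))
    rect('wrench',(abs(x-.41)<.06)&(z>.034)&(z<.06)&(y>-.15)&(y<.22))
c=load('top');cv2.imwrite('pics/topzoom.png',cv2.resize(c['img'][150:300,180:380,::-1],None,fx=4,fy=4,interpolation=cv2.INTER_CUBIC))
E
```

```text
top tray 8714 ((0.4869975447654724, -0.3407532870769501), (0.2925398647785187, 0.13208946585655212), 4.584558486938477)
top dish 613 ((0.47792330384254456, 0.3311273455619812), (0.1176808699965477, 0.11752106249332428), 4.003854751586914)
 circ ((0.4783483147621155, 0.3308641314506531), 0.06017725542187691)
 can 0.6302 0.114 534 ((0.630948543548584, 0.09613275527954102), 0.0263567753136158)
 can 0.5565 0.114 668 ((0.5565276741981506, 0.019781313836574554), 0.028211548924446106)
 can 0.637 0.085 501 ((0.636972188949585, -0.041280701756477356), 0.024893300607800484)
 can 0.637 0.118 136 ((0.6364215016365051, -0.041065067052841187), 0.012547241523861885)
 collar 168 [0.6094 0.0003 0.0363] [0.6577 0.0395 0.0516]
top cover 420 ((0.49827840924263, 0.13150463998317719), (0.027287360280752182, 0.1014145165681839), 16.687755584716797)
top capdark 42 ((0.49262726306915283, -0.09830476343631744), (0.07898638397455215, 0.012389563955366611), 85.30762481689453)
top wrench 1572 ((0.40883582830429077, 0.034997448325157166), (0.11668373644351959, 0.36404675245285034), 0.3288770914077759)
side tray 1
[... 390 characters left out ...]
3)
 can 0.5565 0.114 377 ((0.5582534074783325, 0.019172485917806625), 0.029064666479825974)
 can 0.637 0.085 438 ((0.6367788910865784, -0.041986528784036636), 0.025725549086928368)
 can 0.637 0.118 95 ((0.6389951109886169, -0.04218623414635658), 0.01349832583218813)
 collar 149 [ 0.6102 -0.0006  0.036 ] [0.6506 0.0398 0.0507]
side cover 254 ((0.4985661208629608, 0.13146033883094788), (0.027172818779945374, 0.10186032205820084), 16.434179306030273)
side capdark 47 ((0.4912887513637543, -0.1332760602235794), (0.012066134251654148, 0.013410058803856373), 77.90386199951172)
side wrench 999 ((0.40729835629463196, 0.04037146270275116), (0.3071666955947876, 0.036803245544433594), 85.56092834472656)
```

View pics/topzoom.png

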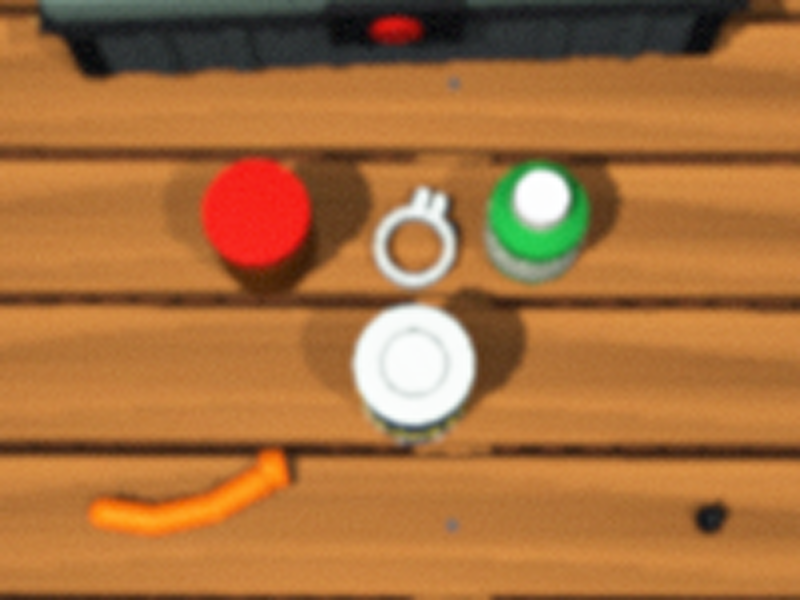

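```bash
python3 - <<'E'
from h import *
c=load('top')
for u,v in((180+415/4,150+246/4),(180+432/4,150+195/4),(357.5,279.5)): print(ray(c,u-.4,v-.4,.048))
E
python3 -m creep '[[[0,0,0],-0.6,0.8],[[0,0,0],-1.4,0.8],[[0,0,0],-2.13,0.8],[[0,0,0],-2.13,0.8],[[0,0,0],-2.13,0.8]]' 30
```

```text
[0.62988284 0.02027397 0.048     ]
[0.65690144 0.01171814 0.048     ]
[ 0.49114153 -0.12928434  0.048     ]
time_s: 0.65
ee_pos: [0.1608, 0.5259, 0.2243]
eef_rot: [-3.141, -0.0, 3.139]
force: [0.2, -0.1, -0.8]
grip_width: 0.0752
```

```bash
python3 -m creep '[[[-0.3,-0.4,0],0,0.8],[[-0.8,-1.0,0],0,0.8],[[-1.4,-1.8,0],0,0.8],[[-2.0,-2.6,0],0,0.8],[[-2.6,-3.4,0],0,0.8],[[-3.2,-4.1,0],0,0.8],[[-3.8,-4.9,0],0,0.8],[[-4.4,-5.7,0],0,0.8],[[-5.0,-6.4,0],0,0.8],[[-5.6,-7.2,0],0,0.8],[[-6.2,-8.0,0],0,0.8],[[-6.7,-8.6,0],0,0.8]]'
python3 -m creep '[[[-0.5,-0.6,0],0,0.8],[[-0.9,-1.1,0],0,0.8],[[-1.1,-1.4,0],0,0.8],[[-1.22,-1.53,0],0,0.8],[[-1.22,-1.53,0],0,0.8],[[-1.22,-1.53,0],0,0.8],[[-1.22,-1.53,0],0,0.8]]'
```

```text
time_s: 1.85
ee_pos: [0.4972, 0.0937, 0.2245]
eef_rot: [-3.141, 0.0, 3.138]
force: [0.6, -0.2, -0.2]
grip_width: 0.0754
time_s: 2.55
ee_pos: [0.5567, 0.0207, 0.2247]
eef_rot: [3.142, 0.0, -3.14]
force: [-0.6, 0.1, 1.5]
grip_width: 0.0753
```

```bash
python3 -m creep '[[[0,-0.02,0.3],0,0.8],[[0,-0.02,0.7],0,0.8],[[0,-0.02,1.2],0,0.8],[[0,-0.02,1.7],0,0.8],[[0,-0.02,2.2],0,0.8],[[0,-0.02,2.6],0,0.8],[[0,-0.02,2.9],0,0.8],[[0,-0.02,3.0],0,0.8],[[0,-0.02,3.0],0,0.8],[[0,-0.02,3.0],0,0.8]]'
python3 - <<'E'
from h import *
shot('side','s1.png');shot('wrist','w1.png')
E
```

```text
time_s: 3.55
ee_pos: [0.5575, 0.019, 0.0754]
eef_rot: [-3.142, 0.001, -3.141]
force: [-0.6, 0.3, -0.4]
grip_width: 0.0753
```

View pics/s1.png

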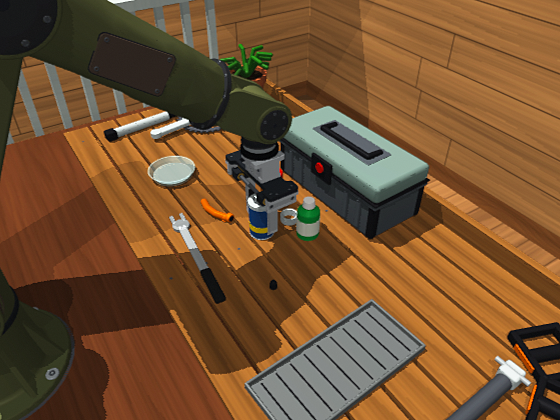

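View pics/w1.png

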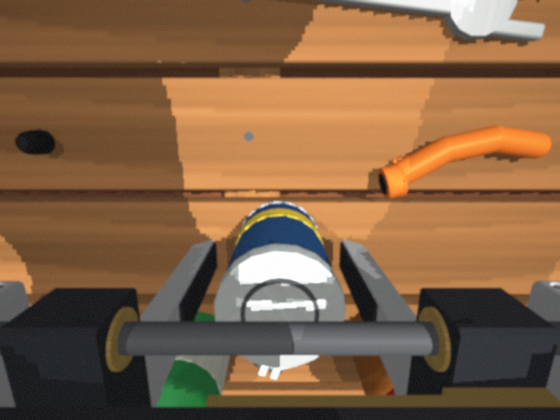

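The tin (wrist view 280,300) is centred between the fingers. I'll close and lift.

```bash
python3 -m creep '[[[0,0,0],0,0.3],[[0,0,0],0,0.3],[[0,0,0],0,0.3],[[0,0,0],0,0.3],[[0,0,0],0,0.3],[[0,0,0],0,0.3],[[0,0,0],0,0.3],[[0,0,0],0,0.3]]' 30
python3 -m creep '[[[0,0,-0.1],0,0.3],[[0,0,-0.3],0,0.3],[[0,0,-0.6],0,0.3],[[0,0,-1.0],0,0.3],[[0,0,-1.4],0,0.3],[[0,0,-1.8],0,0.3],[[0,0,-2.2],0,0.3],[[0,0,-2.5],0,0.3],[[0,0,-2.8],0,0.3],[[0,0,-2.9],0,0.3],[[0,0,-2.9],0,0.3]]'
```

```text
time_s: 4.45
ee_pos: [0.5573, 0.0187, 0.0746]
eef_rot: [3.142, 0.0, -3.141]
force: [0.8, 1.0, 4.7]
grip_width: 0.0554
time_s: 5.55
ee_pos: [0.5572, 0.0187, 0.2201]
eef_rot: [-3.142, 0.001, -3.141]
force: [-0.2, 0.1, -3.8]
grip_width: 0.0551
```

```bash
python3 -m creep '[[[0.08,-0.2,0],0,0.3],[[0.26,-0.6,0],0,0.3],[[0.55,-1.3,0],0,0.3],[[0.9,-2.1,0],0,0.3],[[1.27,-3.0,0],0,0.3],[[1.65,-3.9,0],0,0.3],[[2.05,-4.8,0],0,0.3],[[2.4,-5.7,0],0,0.3],[[2.7,-6.4,0],0,0.3],[[2.95,-6.95,0],0,0.3],[[3.07,-7.25,0],0,0.3],[[3.1,-7.32,0],0,0.3]]'
python3 -m creep '[[[0,0,0.2],0,0.3],[[0,0,0.6],0,0.3],[[0,0,1.1],0,0.3],[[0,0,1.6],0,0.3],[[0,0,2.1],0,0.3],[[0,0,2.5],0,0.3],[[0,0,2.65],0,0.3],[[0,0,2.7],0,0.3],[[0,0,2.74],0,0.3],[[0,0,2.78],0,0.3],[[0,0,2.81],0,0.3],[[0,0,2.81],0,0.3]]'
```

```text
time_s: 6.75
ee_pos: [0.4014, -0.3484, 0.2187]
eef_rot: [3.141, -0.001, 3.14]
force: [-0.1, 0.2, -2.1]
grip_width: 0.0554
time_s: 7.95
ee_pos: [0.4024, -0.3475, 0.0792]
eef_rot: [-3.141, 0.0, -3.141]
force: [-0.1, 0.7, -2.6]
grip_width: 0.0554
```

```bash
python3 -m creep '[[[0,0,0],0,0.8],[[0,0,0],0,0.8],[[0,0,0],0,0.8],[[0,0,0],0,0.8],[[0,0,0],0,0.8],[[0,0,-0.2],0,0.8],[[0,0,-0.6],0,0.8],[[0,0,-1.1],0,0.8],[[0,0,-1.7],0,0.8],[[0,0,-2.3],0,0.8],[[0,0,-2.8],0,0.8],[[0,0,-3.0],0,0.8]]'
python3 - <<'E'
from h import *
shot('side','s2.png');o=telemetry.get_obs();print(o['ee_pos'])
E
```

```text
time_s: 9.15
ee_pos: [0.4028, -0.3478, 0.2321]
eef_rot: [-3.139, 0.003, -3.141]
force: [0.4, -0.8, -0.3]
grip_width: 0.0752
[ 0.40287037 -0.34786857  0.23210786]
```

View pics/s2.png

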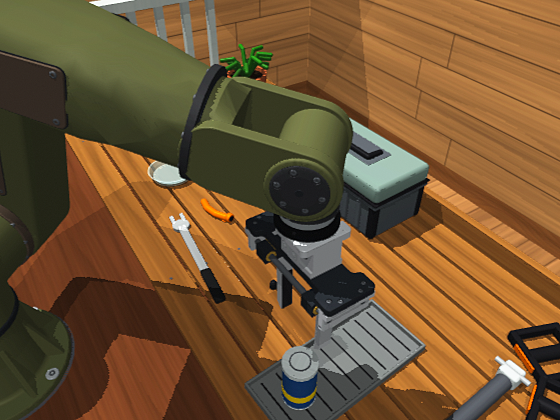

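The tin stands in the tray, upright, at (300,375). Oil bottle next.

```bash
python3 -m creep '[[[-0.15,0.2,0],0,0.75],[[-0.5,0.65,0],0,0.75],[[-0.95,1.25,0],0,0.75],[[-1.5,1.95,0],0,0.75],[[-2.05,2.65,0],0,0.75],[[-2.6,3.4,0],0,0.75],[[-3.15,4.1,0],0,0.75],[[-3.7,4.8,0],0,0.75],[[-4.15,5.4,0],0,0.75],[[-4.5,5.85,0],0,0.75],[[-4.69,6.12,0],0,0.75],[[-4.69,6.12,0],0,0.75]]'
python3 -m creep '[[[0,0,0.2],0,0.75],[[0,0,0.6],0,0.75],[[0,0,1.1],0,0.75],[[0,0,1.6],0,0.75],[[0,0,2.1],0,0.75],[[0,0,2.6],0,0.75],[[0,0,2.9],0,0.75],[[0,0,3.08],0,0.75],[[0,0,3.08],0,0.75],[[0,0,3.08],0,0.75]]'
python3 - <<'E'
from h import *
shot('wrist','w3.png');o=telemetry.get_obs();print(o['ee_pos'])
E
```

```text
time_s: 10.4
ee_pos: [0.6369, -0.0395, 0.2273]
eef_rot: [3.141, -0.002, -3.139]
force: [-0.5, -0.7, -0.4]
grip_width: 0.0704
time_s: 11.4
ee_pos: [0.637, -0.0415, 0.0759]
eef_rot: [-3.141, 0.001, -3.141]
force: [-0.1, 0.1, 0.5]
grip_width: 0.0705
[ 0.63715959 -0.04147187  0.07613296]
```

View pics/w3.png

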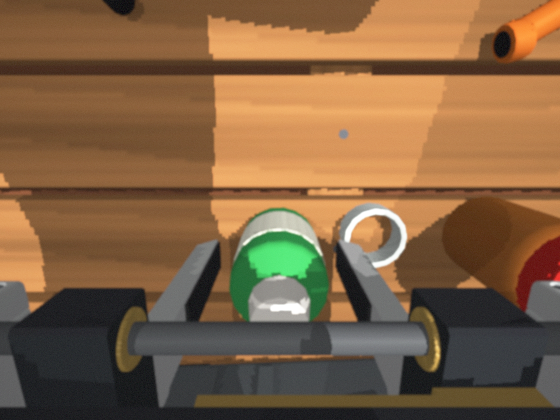

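The bottle is centred (280,270) and the collar is clear at (375,235). Gripping and lifting.

```bash
python3 -m creep '[[[0,0,0],0,0.3],[[0,0,0],0,0.3],[[0,0,0],0,0.3],[[0,0,0],0,0.3],[[0,0,0],0,0.3],[[0,0,0],0,0.3],[[0,0,0],0,0.3],[[0,0,0],0,0.3]]' 25
python3 -m creep '[[[0,0,-0.1],0,0.3],[[0,0,-0.3],0,0.3],[[0,0,-0.6],0,0.3],[[0,0,-1.0],0,0.3],[[0,0,-1.4],0,0.3],[[0,0,-1.8],0,0.3],[[0,0,-2.2],0,0.3],[[0,0,-2.5],0,0.3],[[0,0,-2.8],0,0.3],[[0,0,-2.9],0,0.3],[[0,0,-2.9],0,0.3]]'
```

```text
time_s: 12.25
ee_pos: [0.6368, -0.0412, 0.0753]
eef_rot: [3.142, 0.0, -3.141]
force: [-1.1, 0.2, 5.3]
grip_width: 0.0491
time_s: 13.35
ee_pos: [0.6368, -0.0413, 0.2205]
eef_rot: [-3.141, 0.001, -3.141]
force: [0.1, -0.0, -2.6]
grip_width: 0.0494
```

```bash
python3 -m creep '[[[0.05,-0.2,0],0,0.3],[[0.13,-0.6,0],0,0.3],[[0.27,-1.2,0],0,0.3],[[0.43,-1.9,0],0,0.3],[[0.6,-2.6,0],0,0.3],[[0.75,-3.3,0],0,0.3],[[0.9,-4.0,0],0,0.3],[[1.06,-4.7,0],0,0.3],[[1.2,-5.3,0],0,0.3],[[1.28,-5.65,0],0,0.3],[[1.32,-5.85,0],0,0.3],[[1.32,-5.85,0],0,0.3]]'
python3 -m creep '[[[0,0,0.2],0,0.3],[[0,0,0.6],0,0.3],[[0,0,1.1],0,0.3],[[0,0,1.6],0,0.3],[[0,0,2.1],0,0.3],[[0,0,2.5],0,0.3],[[0,0,2.65],0,0.3],[[0,0,2.7],0,0.3],[[0,0,2.74],0,0.3],[[0,0,2.78],0,0.3],[[0,0,2.81],0,0.3],[[0,0,2.81],0,0.3]]'
```

```text
time_s: 14.55
ee_pos: [0.5706, -0.3344, 0.2194]
eef_rot: [3.141, -0.001, 3.141]
force: [-0.1, 0.2, -1.2]
grip_width: 0.0493
time_s: 15.75
ee_pos: [0.5709, -0.3338, 0.0797]
eef_rot: [-3.141, 0.0, -3.141]
force: [0.1, 0.7, -1.3]
grip_width: 0.0498
```

```bash
python3 -m creep '[[[0,0,0],0,0.8],[[0,0,0],0,0.8],[[0,0,0],0,0.8],[[0,0,0],0,0.8],[[0,0,0],0,0.8],[[0,0,-0.2],0,0.8],[[0,0,-0.6],0,0.8],[[0,0,-1.1],0,0.8],[[0,0,-1.7],0,0.8],[[0,0,-2.3],0,0.8],[[0,0,-2.8],0,0.8],[[0,0,-3.0],0,0.8]]'
python3 - <<'E'
from h import *
shot('side','s4.png');o=telemetry.get_obs();print(o['ee_pos'])
E
```

```text
time_s: 16.95
ee_pos: [0.5713, -0.3341, 0.2331]
eef_rot: [-3.139, 0.004, -3.141]
force: [0.5, -0.9, -0.5]
grip_width: 0.0756
[ 0.57141934 -0.33415211  0.23313514]
```

View pics/s4.png

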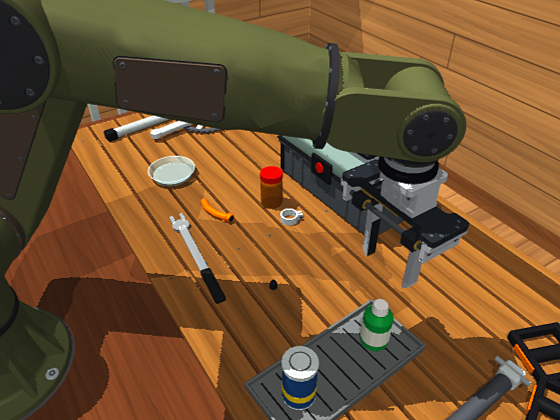

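Bottle (377,325) and tin (300,375) stand upright in the tray. Jar next.

```bash
python3 -m creep '[[[-0.05,0.3,0],0,0.75],[[-0.14,1.0,0],0,0.75],[[-0.27,1.9,0],0,0.75],[[-0.4,2.8,0],0,0.75],[[-0.53,3.75,0],0,0.75],[[-0.66,4.7,0],0,0.75],[[-0.79,5.65,0],0,0.75],[[-0.92,6.6,0],0,0.75],[[-1.04,7.4,0],0,0.75],[[-1.13,8.1,0],0,0.75],[[-1.19,8.5,0],0,0.75],[[-1.2,8.6,0],0,0.75]]'
python3 -m creep '[[[0,0,0],0,0.75],[[0,0,0.2],0,0.75],[[0,0,0.6],0,0.75],[[0,0,1.1],0,0.75],[[0,0,1.6],0,0.75],[[0,0,2.1],0,0.75],[[0,0,2.6],0,0.75],[[0,0,2.9],0,0.75],[[0,0,3.09],0,0.75],[[0,0,3.09],0,0.75],[[0,0,3.09],0,0.75]]'
python3 - <<'E'
from h import *
shot('wrist','w5.png');o=telemetry.get_obs();print(o['ee_pos'])
E
```

```text
time_s: 18.2
ee_pos: [0.6297, 0.0991, 0.2275]
eef_rot: [3.142, -0.003, -3.138]
force: [-0.6, -0.8, 0.7]
grip_width: 0.0707
time_s: 19.3
ee_pos: [0.631, 0.096, 0.0758]
eef_rot: [3.142, 0.001, -3.141]
force: [0.3, -0.1, 0.5]
grip_width: 0.0705
[0.63114329 0.09613802 0.07609743]
```

View pics/w5.png

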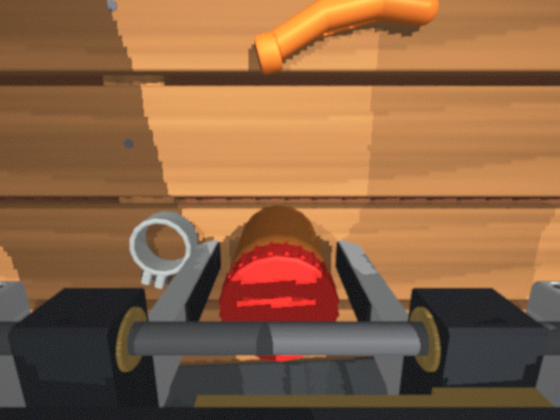

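Jar centred (280,290). Grip, lift, carry.

```bash
python3 -m creep '[[[0,0,0],0,0.3],[[0,0,0],0,0.3],[[0,0,0],0,0.3],[[0,0,0],0,0.3],[[0,0,0],0,0.3],[[0,0,0],0,0.3],[[0,0,0],0,0.3],[[0,0,0],0,0.3]]' 30
python3 -m creep '[[[0,0,-0.1],0,0.3],[[0,0,-0.3],0,0.3],[[0,0,-0.6],0,0.3],[[0,0,-1.0],0,0.3],[[0,0,-1.4],0,0.3],[[0,0,-1.8],0,0.3],[[0,0,-2.2],0,0.3],[[0,0,-2.5],0,0.3],[[0,0,-2.8],0,0.3],[[0,0,-2.9],0,0.3],[[0,0,-2.9],0,0.3]]'
python3 -m creep '[[[0.07,-0.2,0],0,0.3],[[0.27,-0.8,0],0,0.3],[[0.53,-1.6,0],0,0.3],[[0.83,-2.5,0],0,0.3],[[1.16,-3.5,0],0,0.3],[[1.49,-4.5,0],0,0.3],[[1.82,-5.5,0],0,0.3],[[2.15,-6.5,0],0,0.3],[[2.45,-7.4,0],0,0.3],[[2.7,-8.15,0],0,0.3],[[2.84,-8.57,0],0,0.3],[[2.89,-8.73,0],0,0.3]]'
```

```text
time_s: 20.15
ee_pos: [0.6308, 0.0963, 0.0754]
eef_rot: [3.141, 0.001, -3.141]
force: [-1.2, 0.4, 5.4]
grip_width: 0.0513
time_s: 21.25
ee_pos: [0.6307, 0.0962, 0.2205]
eef_rot: [3.142, 0.001, -3.141]
force: [0.5, -0.4, -2.7]
grip_width: 0.0514
time_s: 22.45
ee_pos: [0.4845, -0.3426, 0.2188]
eef_rot: [3.141, -0.002, 3.139]
force: [0.2, -0.4, -1.8]
grip_width: 0.0515
```

```bash
python3 -m creep '[[[0,0,0.2],0,0.3],[[0,0,0.6],0,0.3],[[0,0,1.1],0,0.3],[[0,0,1.6],0,0.3],[[0,0,2.1],0,0.3],[[0,0,2.5],0,0.3],[[0,0,2.65],0,0.3],[[0,0,2.7],0,0.3],[[0,0,2.74],0,0.3],[[0,0,2.78],0,0.3],[[0,0,2.81],0,0.3],[[0,0,2.81],0,0.3]]'
python3 -m creep '[[[0,0,0],0,0.8],[[0,0,0],0,0.8],[[0,0,0],0,0.8],[[0,0,0],0,0.8],[[0,0,0],0,0.8],[[0,0,-0.2],0,0.8],[[0,0,-0.6],0,0.8],[[0,0,-1.1],0,0.8],[[0,0,-1.7],0,0.8],[[0,0,-2.3],0,0.8],[[0,0,-2.8],0,0.8],[[0,0,-3.0],0,0.8]]'
python3 - <<'E'
from h import *
shot('side','s6.png');shot('top','t6.png');o=telemetry.get_obs();print(o['ee_pos'])
E
```

```text
time_s: 23.65
ee_pos: [0.4865, -0.3404, 0.0797]
eef_rot: [-3.141, 0.0, -3.141]
force: [-0.4, 0.0, -2.0]
grip_width: 0.0513
time_s: 24.85
ee_pos: [0.4868, -0.3407, 0.2327]
eef_rot: [-3.139, 0.003, -3.141]
force: [0.6, 0.3, 0.2]
grip_width: 0.0753
[ 0.48663147 -0.34058142  0.23083688]
```

View pics/s6.png

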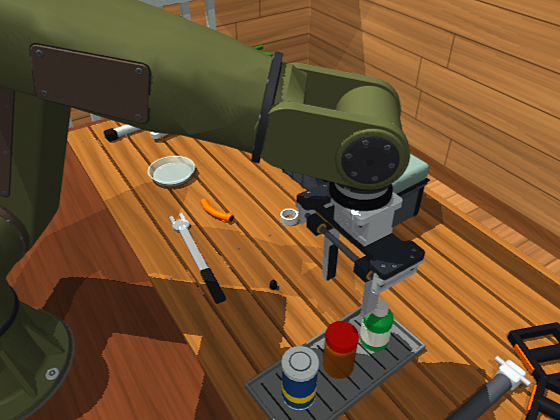

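View pics/t6.png

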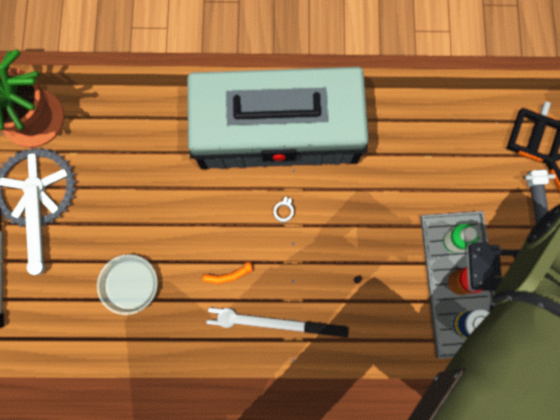

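All three stand in the tray: tin (300,375), jar (340,350), bottle (376,328). Now the collar, at (284,210) in the top view.

```bash
python3 -m creep '[[[-0.1,0.2,0],0,0.75],[[-0.3,0.75,0],0.3,0.75],[[-0.6,1.5,0],0.6,0.75],[[-0.9,2.3,0],0.9,0.75],[[-1.25,3.15,0],1.2,0.75],[[-1.6,4.0,0],1.5,0.75],[[-1.95,4.85,0],1.8,0.75],[[-2.25,5.65,0],2.0,0.75],[[-2.55,6.4,0],2.19,0.75],[[-2.75,6.9,0],2.19,0.75],[[-2.86,7.21,0],2.19,0.75],[[-2.86,7.21,0],2.19,0.75]]'
python3 -m creep '[[[0,0,0],0,0.75],[[0,0,0.3],0,0.75],[[0,0,0.8],0,0.75],[[0,0,1.3],0,0.75],[[0,0,1.6],0,0.75],[[0,0,1.7],0,0.75],[[0,0,1.7],0,0.75],[[0,0,1.7],0,0.75]]'
python3 - <<'E'
from h import *
import h
o=telemetry.get_obs();np.set_printoptions(precision=4,suppress=True);print(o['ee_pos'],o['eef_rot'])
c=shot('wrist','w7.png')
from scipy.spatial.transform import Rotation as R
T=np.eye(4);T[:3,:3]=R.from_euler('xyz',o['eef_rot']).as_matrix();T[:3,3]=o['ee_pos']
c['extrinsics']=T@c['hand_eye'];np.savez('/tmp/w.npz',**c)
P=cloud(c);z=P[...,2];hsv=cv2.cvtColor(c['img'],cv2.COLOR_RGB2HSV)
m=(abs(P[...,0]-.635)<.05)&(abs(P[...,1]-.02)<.05)&(z>.036)&(z<.056)&(hsv[...,1]<120)
q=P[m];print(m.sum(),q.min(0),q.max(0),np.median(q,0))
v,u=np.nonzero(m);print(u.min(),u.max(),v.min(),v.max())
E
```

```text
time_s: 26.15
ee_pos: [0.629, 0.022, 0.2281]
eef_rot: [-3.141, -0.002, 2.839]
force: [-0.1, 0.4, 0.8]
grip_width: 0.0706
time_s: 26.95
ee_pos: [0.6296, 0.0199, 0.1457]
eef_rot: [3.141, 0.002, 2.836]
force: [0.9, 0.1, 0.2]
grip_width: 0.0702
[0.6296 0.0199 0.1457] [3.1412 0.0016 2.8361]
982 [ 0.6118 -0.      0.036 ] [0.6614 0.0394 0.0502] [0.6401 0.0166 0.0472]
256 301 194 250
```

View pics/w7.png

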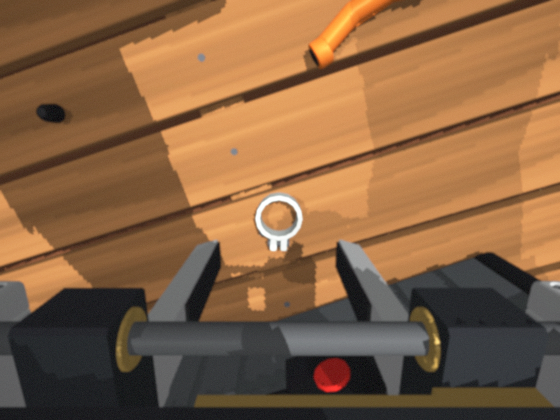

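```bash
python3 - <<'E'
from h import *
c=load('w')
print(ray(c,278.7,217.5,.048),ray(c,278.7,194,.048),ray(c,278.7,239.5,.048))
E
python3 -m creep '[[[0,0,0.2],0,0.75],[[0,0,0.6],0,0.75],[[0,0,1.0],0,0.75],[[0,0,1.4],0,0.75],[[0,0,1.65],0,0.75],[[0,0,1.8],0,0.75],[[0,0,1.84],0,0.75],[[0,0,1.84],0,0.75],[[0,0,1.84],0,0.75]]'
```

```text
[0.63068631 0.02031331 0.048     ] [0.61108632 0.02647909 0.048     ] [0.64977457 0.0143085  0.048     ]
time_s: 27.9
ee_pos: [0.6296, 0.0203, 0.0533]
eef_rot: [3.141, 0.001, 2.836]
force: [-0.2, -0.6, -0.3]
grip_width: 0.0706
```

```bash
python3 -m creep '[[[0,0,0.02],0,0.2],[[0,0,0.02],0,0.2],[[0,0,0.02],0,0.2],[[0,0,0.02],0,0.2],[[0,0,0.02],0,0.2],[[0,0,0.02],0,0.2],[[0,0,0.02],0,0.2],[[0,0,0.02],0,0.2],[[0,0,0.02],0,0.2]]' 20
python3 -m creep '[[[0,0,-0.1],0,0.2],[[0,0,-0.3],0,0.2],[[0,0,-0.6],0,0.2],[[0,0,-1.0],0,0.2],[[0,0,-1.4],0,0.2],[[0,0,-1.8],0,0.2],[[0,0,-1.95],0,0.2],[[0,0,-2],0,0.2],[[0,0,-2],0,0.2]]'
python3 - <<'E'
from h import *
shot('wrist','w8.png')
E
```

```text
time_s: 28.8
ee_pos: [0.6292, 0.0203, 0.0516]
eef_rot: [3.142, 0.0, 2.836]
force: [-0.7, -0.3, 2.4]
grip_width: 0.0397
time_s: 29.7
ee_pos: [0.629, 0.0202, 0.1513]
eef_rot: [-3.142, -0.0, 2.836]
force: [0.0, 0.6, -0.5]
grip_width: 0.0397
```

View pics/w8.png

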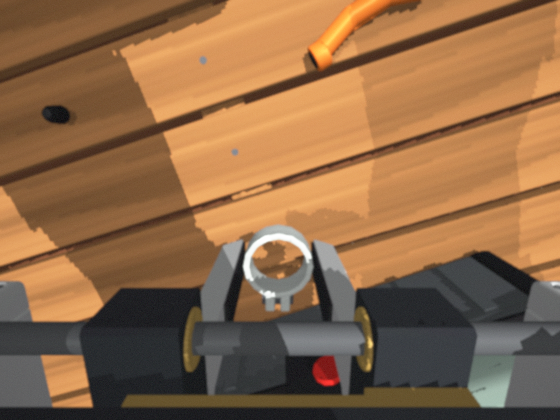

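Collar held level. Now to the dish.

```bash
python3 -m creep '[[[0.2,0.2,0],0,0.2],[[0.55,0.6,0],0,0.2],[[1.0,1.05,0],0,0.2],[[1.5,1.6,0],0,0.2],[[2.1,2.2,0],0,0.2],[[2.7,2.8,0],0,0.2],[[3.3,3.45,0],0,0.2],[[3.8,4.0,0],0,0.2],[[4.3,4.5,0],0,0.2],[[4.6,4.85,0],0,0.2],[[4.77,5.02,0],0,0.2],[[4.77,5.02,0],0,0.2]]'
python3 -m creep '[[[0,0,0],0,0.2],[[0,0,0.2],0,0.2],[[0,0,0.6],0,0.2],[[0,0,0.9],0,0.2],[[0,0,1.1],0,0.2],[[0,0,1.2],0,0.2],[[0,0,1.2],0,0.2]]'
python3 - <<'E'
from h import *
shot('wrist','w9.png');shot('side','s9.png');print(telemetry.get_obs()['ee_pos'])
E
```

```text
time_s: 30.95
ee_pos: [0.476, 0.3322, 0.151]
eef_rot: [-3.141, -0.001, 2.838]
force: [0.5, -0.3, -0.6]
grip_width: 0.0401
time_s: 31.65
ee_pos: [0.4771, 0.331, 0.0909]
eef_rot: [-3.141, -0.001, 2.836]
force: [-0.3, -0.0, -0.2]
grip_width: 0.0399
[0.47736018 0.33141164 0.09192904]
```

View pics/w9.png

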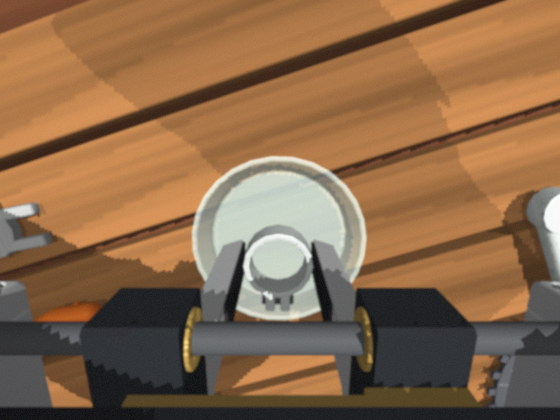

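View pics/s9.png

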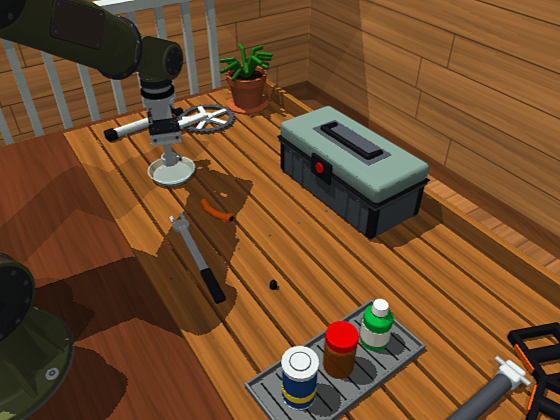

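Centred over the dish (280,235 in the wrist view). Lower it the last 34 mm, release and rise.

```bash
python3 -m creep '[[[0,0,0.15],0,0.2],[[0,0,0.35],0,0.2],[[0,0,0.5],0,0.2],[[0,0,0.58],0,0.2],[[0,0,0.63],0,0.2],[[0,0,0.66],0,0.2],[[0,0,0.67],0,0.2],[[0,0,0.67],0,0.2]]'
python3 -m creep '[[[0,0,0],0,0.52],[[0,0,0],0,0.52],[[0,0,0],0,0.52],[[0,0,0],0,0.52],[[0,0,0],0,0.52],[[0,0,-0.2],0,0.52],[[0,0,-0.6],0,0.52],[[0,0,-1.1],0,0.52],[[0,0,-1.7],0,0.52],[[0,0,-2.3],0,0.52],[[0,0,-2.9],0,0.52],[[0,0,-3.4],0,0.52]]'
python3 - <<'E'
from h import *
shot('wrist','w10.png');shot('side','s10.png');print(telemetry.get_obs()['ee_pos'])
E
```

```text
time_s: 32.55
ee_pos: [0.4772, 0.3314, 0.0581]
eef_rot: [3.141, 0.0, 2.836]
force: [1.3, 0.3, -0.5]
grip_width: 0.04
time_s: 33.75
ee_pos: [0.4771, 0.3313, 0.2307]
eef_rot: [3.14, 0.001, 2.836]
force: [0.3, -0.4, 0.4]
grip_width: 0.049
[0.47793851 0.3318371  0.23243283]
```

View pics/w10.png

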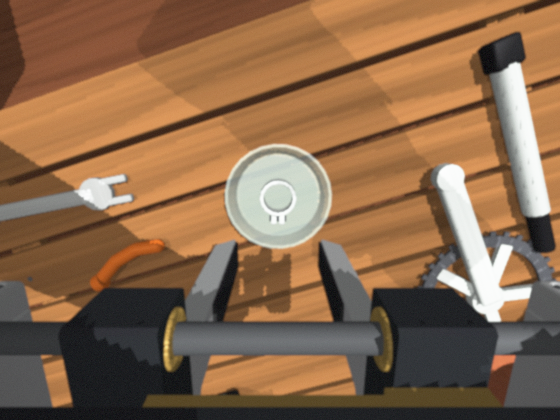

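The collar lies in the middle of the dish (278,197). Back to the tray for the jar.

```bash
python3 -m creep '[[[-0.1,-0.3,0],-0.3,0.75],[[-0.3,-0.9,0],-0.6,0.75],[[-0.55,-1.65,0],-0.9,0.75],[[-0.8,-2.4,0],-1.2,0.75],[[-1.06,-3.2,0],-1.5,0.75],[[-1.33,-4.0,0],-1.8,0.75],[[-1.6,-4.8,0],-2.0,0.75],[[-1.86,-5.6,0],-2.19,0.75],[[-2.1,-6.3,0],-2.19,0.75],[[-2.29,-6.9,0],-2.19,0.75],[[-2.4,-7.2,0],-2.19,0.75],[[-2.4,-7.2,0],-2.19,0.75]]'
python3 -m creep '[[[0,0,0],0,0.8],[[0,0,0],0,0.8],[[0,0,0],0,0.8]]'
```

```text
time_s: 35.05
ee_pos: [0.4831, -0.0497, 0.2277]
eef_rot: [-3.142, -0.001, 3.14]
force: [0.4, -0.5, 0.5]
grip_width: 0.0704
time_s: 35.35
ee_pos: [0.4834, -0.0473, 0.2279]
eef_rot: [3.142, -0.0, -3.14]
force: [0.7, 0.1, -0.2]
grip_width: 0.0753
```

```bash
python3 -m creep '[[[0,-0.2,0],0,0.75],[[-0.01,-0.6,0],0,0.75],[[-0.02,-1.2,0],0,0.75],[[-0.03,-1.9,0],0,0.75],[[-0.04,-2.6,0],0,0.75],[[-0.05,-3.3,0],0,0.75],[[-0.05,-4.0,0],0,0.75],[[-0.06,-4.7,0],0,0.75],[[-0.07,-5.3,0],0,0.75],[[-0.07,-5.7,0],0,0.75],[[-0.07,-5.86,0],0,0.75],[[-0.07,-5.86,0],0,0.75]]'
python3 -m creep '[[[0,0,0],0,0.75],[[0,0,0.2],0,0.75],[[0,0,0.6],0,0.75],[[0,0,1.1],0,0.75],[[0,0,1.6],0,0.75],[[0,0,2.1],0,0.75],[[0,0,2.6],0,0.75],[[0,0,2.85],0,0.75],[[0,0,2.96],0,0.75],[[0,0,2.96],0,0.75],[[0,0,2.96],0,0.75]]'
python3 - <<'E'
from h import *
shot('wrist','w11.png');shot('side','s11.png');print(telemetry.get_obs()['ee_pos'])
E
```

```text
time_s: 36.55
ee_pos: [0.4868, -0.3417, 0.2276]
eef_rot: [3.141, -0.0, 3.141]
force: [0.6, 0.1, 0.3]
grip_width: 0.0705
time_s: 37.65
ee_pos: [0.4875, -0.3413, 0.081]
eef_rot: [-3.141, 0.001, -3.141]
force: [-0.2, -0.1, -0.1]
grip_width: 0.0704
[ 0.48745706 -0.34139308  0.08103371]
```

View pics/w11.png

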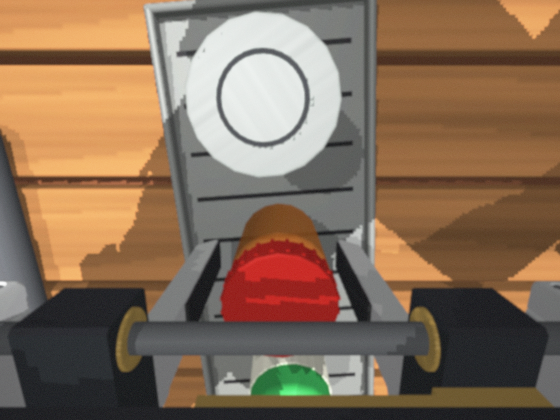

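```bash
python3 -m creep '[[[0,0,0],0,0.3],[[0,0,0],0,0.3],[[0,0,0],0,0.3],[[0,0,0],0,0.3],[[0,0,0],0,0.3],[[0,0,0],0,0.3],[[0,0,0],0,0.3],[[0,0,0],0,0.3]]' 30
python3 -m creep '[[[0,0,-0.1],0,0.3],[[0,0,-0.3],0,0.3],[[0,0,-0.6],0,0.3],[[0,0,-1.0],0,0.3],[[0,0,-1.4],0,0.3],[[0,0,-1.8],0,0.3],[[0,0,-2.2],0,0.3],[[0,0,-2.5],0,0.3],[[0,0,-2.8],0,0.3],[[0,0,-2.9],0,0.3],[[0,0,-2.9],0,0.3],[[0,0,-2.9],0,0.3]]'
```

```text
time_s: 38.55
ee_pos: [0.4872, -0.3411, 0.0802]
eef_rot: [-3.141, 0.0, -3.141]
force: [-1.0, 3.0, 5.2]
grip_width: 0.0516
time_s: 39.75
ee_pos: [0.4869, -0.341, 0.2245]
eef_rot: [3.141, -0.001, -3.141]
force: [-1.4, 0.0, -3.0]
grip_width: 0.0517
```

```bash
python3 -m creep '[[[-0.07,0.2,0],0,0.3],[[-0.26,0.8,0],0,0.3],[[-0.53,1.6,0],0,0.3],[[-0.83,2.5,0],0,0.3],[[-1.16,3.5,0],0,0.3],[[-1.49,4.5,0],0,0.3],[[-1.82,5.5,0],0,0.3],[[-2.15,6.5,0],0,0.3],[[-2.45,7.4,0],0,0.3],[[-2.7,8.15,0],0,0.3],[[-2.84,8.6,0],0,0.3],[[-2.88,8.75,0],0,0.3]]'
python3 -m creep '[[[0,0,0.2],0,0.3],[[0,0,0.6],0,0.3],[[0,0,1.1],0,0.3],[[0,0,1.6],0,0.3],[[0,0,2.1],0,0.3],[[0,0,2.5],0,0.3],[[0,0,2.75],0,0.3],[[0,0,2.85],0,0.3],[[0,0,2.9],0,0.3],[[0,0,2.93],0,0.3],[[0,0,2.95],0,0.3],[[0,0,2.95],0,0.3]]'
```

```text
time_s: 40.95
ee_pos: [0.6306, 0.0996, 0.2239]
eef_rot: [3.141, -0.001, -3.138]
force: [-0.4, -0.4, -1.4]
grip_width: 0.0515
time_s: 42.15
ee_pos: [0.631, 0.0965, 0.0779]
eef_rot: [3.142, 0.001, -3.141]
force: [0.3, 0.3, -2.1]
grip_width: 0.0515
```

```bash
python3 -m creep '[[[0,0,0.01],0,0.3],[[0,0,0.02],0,0.3],[[0,0,0.02],0,0.3]]'
python3 -m creep '[[[0,0,0],0,0.75],[[0,0,0],0,0.75],[[0,0,0],0,0.75],[[0,0,0],0,0.75],[[0,0,0],0,0.75],[[0,0,-0.2],0,0.75],[[0,0,-0.6],0,0.75],[[0,0,-1.1],0,0.75],[[0,0,-1.7],0,0.75],[[0,0,-2.3],0,0.75],[[0,0,-2.8],0,0.75],[[0,0,-3.0],0,0.75]]'
python3 - <<'E'
from h import *
shot('top','t12.png');shot('side','s12.png');print(telemetry.get_obs()['ee_pos'])
E
```

```text
time_s: 42.45
ee_pos: [0.6308, 0.0965, 0.0765]
eef_rot: [-3.142, 0.0, -3.141]
force: [-1.2, -0.5, -1.6]
grip_width: 0.0515
time_s: 43.65
ee_pos: [0.6314, 0.0965, 0.2299]
eef_rot: [3.141, 0.004, -3.141]
force: [-0.7, -1.0, -0.1]
grip_width: 0.0704
[0.63112401 0.09649471 0.22788413]
```

View pics/s12.png

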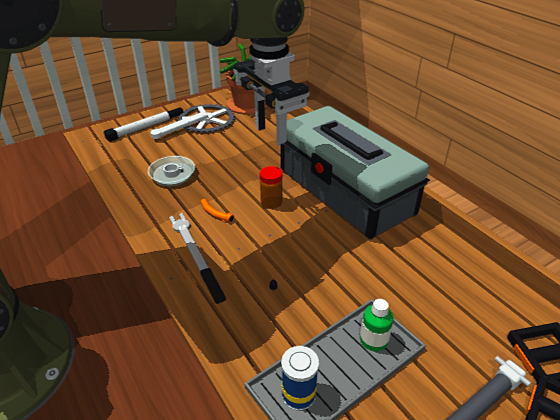

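The jar is back and upright at (270,188), and the collar is in the dish (172,170). Oil bottle next.

```bash
python3 -m creep '[[[0.05,-0.3,0],0,0.75],[[0.14,-1.0,0],0,0.75],[[0.27,-1.9,0],0,0.75],[[0.4,-2.8,0],0,0.75],[[0.53,-3.75,0],0,0.75],[[0.66,-4.7,0],0,0.75],[[0.79,-5.65,0],0,0.75],[[0.92,-6.6,0],0,0.75],[[1.04,-7.4,0],0,0.75],[[1.13,-8.1,0],0,0.75],[[1.19,-8.5,0],0,0.75],[[1.2,-8.61,0],0,0.75]]'
python3 -m creep '[[[0,0,0],0,0.75],[[0,0,0.2],0,0.75],[[0,0,0.6],0,0.75],[[0,0,1.1],0,0.75],[[0,0,1.6],0,0.75],[[0,0,2.1],0,0.75],[[0,0,2.6],0,0.75],[[0,0,2.8],0,0.75],[[0,0,2.92],0,0.75],[[0,0,2.92],0,0.75],[[0,0,2.92],0,0.75]]'
python3 - <<'E'
from h import *
shot('wrist','w13.png');print(telemetry.get_obs()['ee_pos'])
E
```

```text
time_s: 44.95
ee_pos: [0.5699, -0.3359, 0.225]
eef_rot: [3.141, -0.002, 3.14]
force: [-0.1, 0.3, -0.3]
grip_width: 0.0702
time_s: 46.05
ee_pos: [0.5716, -0.3341, 0.0816]
eef_rot: [-3.141, 0.001, -3.141]
force: [-0.4, -0.1, 0.4]
grip_width: 0.0704
[ 0.57154549 -0.33423852  0.08171293]
```

View pics/w13.png

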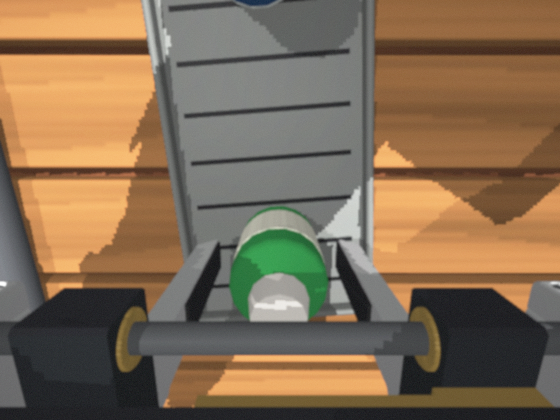

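Bottle centred (280,265). Grip, lift, carry back.

```bash
python3 -m creep '[[[0,0,0],0,0.3],[[0,0,0],0,0.3],[[0,0,0],0,0.3],[[0,0,0],0,0.3],[[0,0,0],0,0.3],[[0,0,0],0,0.3],[[0,0,0],0,0.3],[[0,0,0],0,0.3]]' 25
python3 -m creep '[[[0,0,-0.1],0,0.3],[[0,0,-0.3],0,0.3],[[0,0,-0.6],0,0.3],[[0,0,-1.0],0,0.3],[[0,0,-1.4],0,0.3],[[0,0,-1.8],0,0.3],[[0,0,-2.2],0,0.3],[[0,0,-2.5],0,0.3],[[0,0,-2.8],0,0.3],[[0,0,-2.9],0,0.3],[[0,0,-2.9],0,0.3],[[0,0,-2.9],0,0.3]]'
python3 -m creep '[[[-0.05,0.2,0],0,0.3],[[-0.13,0.6,0],0,0.3],[[-0.27,1.2,0],0,0.3],[[-0.43,1.9,0],0,0.3],[[-0.58,2.6,0],0,0.3],[[-0.74,3.3,0],0,0.3],[[-0.9,4.0,0],0,0.3],[[-1.05,4.7,0],0,0.3],[[-1.19,5.3,0],0,0.3],[[-1.27,5.65,0],0,0.3],[[-1.31,5.86,0],0,0.3],[[-1.31,5.86,0],0,0.3]]'
```

```text
time_s: 46.9
ee_pos: [0.5712, -0.3342, 0.0807]
eef_rot: [-3.141, 0.0, -3.141]
force: [-1.5, 1.2, 5.9]
grip_width: 0.0493
time_s: 48.1
ee_pos: [0.5709, -0.334, 0.2246]
eef_rot: [3.141, -0.001, -3.141]
force: [-0.5, -0.1, -0.9]
grip_width: 0.0494
time_s: 49.3
ee_pos: [0.6364, -0.04, 0.2253]
eef_rot: [3.142, -0.0, -3.14]
force: [-0.1, 0.3, -1.5]
grip_width: 0.0494
```

```bash
python3 -m creep '[[[0,0,0.2],0,0.3],[[0,0,0.6],0,0.3],[[0,0,1.1],0,0.3],[[0,0,1.6],0,0.3],[[0,0,2.1],0,0.3],[[0,0,2.5],0,0.3],[[0,0,2.75],0,0.3],[[0,0,2.85],0,0.3],[[0,0,2.9],0,0.3],[[0,0,2.95],0,0.3],[[0,0,2.97],0,0.3],[[0,0,2.97],0,0.3]]'
python3 -m creep '[[[0,0,0],0,0.3],[[0,0,0],0,0.3]]'
```

```text
time_s: 50.5
ee_pos: [0.6365, -0.0411, 0.0774]
eef_rot: [-3.141, 0.001, -3.141]
force: [0.2, -0.3, -1.0]
grip_width: 0.0495
time_s: 50.7
ee_pos: [0.6365, -0.041, 0.0772]
eef_rot: [-3.142, 0.0, -3.141]
force: [0.0, -0.4, -1.5]
grip_width: 0.0499
```

```bash
python3 -m creep '[[[0,0,0],0,0.75],[[0,0,0],0,0.75],[[0,0,0],0,0.75],[[0,0,0],0,0.75],[[0,0,0],0,0.75],[[0,0,-0.2],0,0.75],[[0,0,-0.6],0,0.75],[[0,0,-1.1],0,0.75],[[0,0,-1.7],0,0.75],[[0,0,-2.3],0,0.75],[[0,0,-2.8],0,0.75],[[0,0,-3.0],0,0.75]]'
python3 -m creep '[[[0.15,-0.2,0],0,0.8],[[0.5,-0.65,0],0,0.8],[[0.95,-1.25,0],0,0.8],[[1.5,-1.95,0],0,0.8],[[2.05,-2.65,0],0,0.8],[[2.6,-3.4,0],0,0.8],[[3.15,-4.1,0],0,0.8],[[3.7,-4.8,0],0,0.8],[[4.15,-5.4,0],0,0.8],[[4.5,-5.85,0],0,0.8],[[4.68,-6.13,0],0,0.8],[[4.68,-6.13,0],0,0.8]]'
python3 -m creep '[[[0,0,0],0,0.8],[[0,0,0.2],0,0.8],[[0,0,0.6],0,0.8],[[0,0,1.1],0,0.8],[[0,0,1.6],0,0.8],[[0,0,2.1],0,0.8],[[0,0,2.6],0,0.8],[[0,0,2.8],0,0.8],[[0,0,2.92],0,0.8],[[0,0,2.92],0,0.8],[[0,0,2.92],0,0.8]]'
python3 - <<'E'
from h import *
shot('wrist','w14.png');shot('side','s14.png');print(telemetry.get_obs()['ee_pos'])
E
```

```text
time_s: 51.9
ee_pos: [0.637, -0.0411, 0.2304]
eef_rot: [-3.141, 0.004, -3.141]
force: [-0.6, -0.6, 0.1]
grip_width: 0.0705
time_s: 53.1
ee_pos: [0.4005, -0.3488, 0.2254]
eef_rot: [3.14, -0.002, 3.139]
force: [-0.9, 1.2, -0.5]
grip_width: 0.0753
time_s: 54.2
ee_pos: [0.403, -0.3479, 0.0818]
eef_rot: [-3.141, 0.001, -3.141]
force: [-0.3, -0.4, -0.6]
grip_width: 0.0751
[ 0.40289984 -0.34797962  0.08189551]
```

View pics/w14.png

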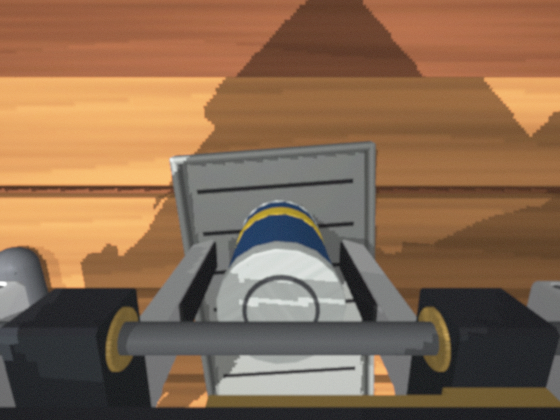

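View pics/s14.png

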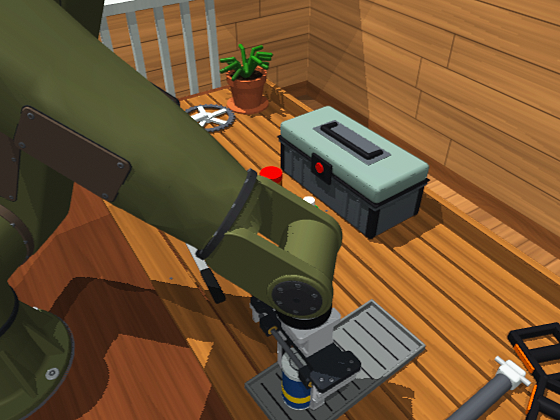

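```bash
python3 -m creep '[[[0,0,0],0,0.3],[[0,0,0],0,0.3],[[0,0,0],0,0.3],[[0,0,0],0,0.3],[[0,0,0],0,0.3],[[0,0,0],0,0.3],[[0,0,0],0,0.3],[[0,0,0],0,0.3]]' 30
python3 -m creep '[[[0,0,-0.1],0,0.3],[[0,0,-0.3],0,0.3],[[0,0,-0.6],0,0.3],[[0,0,-1.0],0,0.3],[[0,0,-1.4],0,0.3],[[0,0,-1.8],0,0.3],[[0,0,-2.2],0,0.3],[[0,0,-2.5],0,0.3],[[0,0,-2.8],0,0.3],[[0,0,-2.9],0,0.3],[[0,0,-2.9],0,0.3],[[0,0,-2.9],0,0.3]]'
python3 -m creep '[[[-0.08,0.2,0],0,0.3],[[-0.26,0.6,0],0,0.3],[[-0.55,1.3,0],0,0.3],[[-0.9,2.1,0],0,0.3],[[-1.27,3.0,0],0,0.3],[[-1.65,3.9,0],0,0.3],[[-2.05,4.8,0],0,0.3],[[-2.4,5.7,0],0,0.3],[[-2.7,6.4,0],0,0.3],[[-2.95,7.0,0],0,0.3],[[-3.07,7.28,0],0,0.3],[[-3.09,7.33,0],0,0.3]]'
```

```text
time_s: 55.1
ee_pos: [0.4027, -0.3477, 0.0811]
eef_rot: [-3.141, 0.0, -3.141]
force: [-0.1, 1.5, 4.4]
grip_width: 0.0557
time_s: 56.3
ee_pos: [0.4023, -0.3475, 0.2253]
eef_rot: [3.141, -0.001, -3.141]
force: [-0.7, -0.0, -2.7]
grip_width: 0.0551
time_s: 57.5
ee_pos: [0.5568, 0.0204, 0.2253]
eef_rot: [3.142, -0.001, -3.139]
force: [-0.0, -0.4, -2.9]
grip_width: 0.0552
```

```bash
python3 -m creep '[[[0,0,0.2],0,0.3],[[0,0,0.6],0,0.3],[[0,0,1.1],0,0.3],[[0,0,1.6],0,0.3],[[0,0,2.1],0,0.3],[[0,0,2.5],0,0.3],[[0,0,2.75],0,0.3],[[0,0,2.85],0,0.3],[[0,0,2.9],0,0.3],[[0,0,2.95],0,0.3],[[0,0,2.97],0,0.3],[[0,0,2.97],0,0.3]]'
python3 -m creep '[[[0,0,0],0,0.3],[[0,0,0],0,0.3]]'
```

```text
time_s: 58.7
ee_pos: [0.557, 0.0189, 0.0778]
eef_rot: [-3.142, 0.001, -3.141]
force: [-0.4, 0.3, -2.3]
grip_width: 0.0555
time_s: 58.9
ee_pos: [0.5569, 0.019, 0.0777]
eef_rot: [-3.142, 0.0, -3.141]
force: [0.7, -1.4, -2.5]
grip_width: 0.0554
```

```bash
python3 -m creep '[[[0,0,0.01],0,0.3],[[0,0,0.01],0,0.8],[[0,0,0.01],0,0.8],[[0,0,0.01],0,0.8],[[0,0,0.01],0,0.8],[[0,0,-0.2],0,0.8],[[0,0,-0.6],0,0.8],[[0,0,-1.1],0,0.8],[[0,0,-1.7],0,0.8],[[0,0,-2.3],0,0.8],[[0,0,-2.8],0,0.8],[[0,0,-3.0],0,0.8]]'
python3 -m creep '[[[0.2,0.3,0],0,0.8],[[0.6,0.8,0],0,0.8],[[1.2,1.6,0],0,0.8],[[1.8,2.4,0],0,0.8],[[2.4,3.2,0],0,0.8],[[3.0,4.0,0],0,0.8],[[3.6,4.8,0],0,0.8],[[4.2,5.6,0],0,0.8],[[4.8,6.3,0],0,0.8],[[5.3,6.9,0],0,0.8],[[5.6,7.3,0],0,0.8],[[5.8,7.5,0],0,0.8]]'
python3 -m creep '[[[0.5,0.7,0],0,0.8],[[1.0,1.4,0],0,0.8],[[1.4,1.9,0],0,0.8],[[1.5,2.1,0],0,0.8],[[1.5,2.1,0],0,0.8],[[1.5,2.1,0],0,0.8]]'
python3 - <<'E'
from h import *
np.set_printoptions(precision=4,suppress=True)
print(telemetry.get_obs()['ee_pos'])
for n in('top','side'):
    c0=load(n);A=cloud(c0);c1=shot(n,n+'_end.png')
    for tag,P in(('before',A),('after',cloud(c1))):
        x,y,z=[P[...,i] for i in range(3)]
        for nm,a,b,h in(('jar',.631,.096,.114),('tin',.5568,.0195,.114),('oil',.637,-.0415,.118)):
            m=(abs(x-a)<.04)&(abs(y-b)<.04)&(z>h)&(z<.14);q=P[m];print(n,tag,nm,m.sum(),np.median(q,0),cv2.minEnclosingCircle(q[:,:2].astype(np.float32)))
E
```

```text
time_s: 60.1
ee_pos: [0.5574, 0.0189, 0.2307]
eef_rot: [-3.141, 0.004, -3.141]
force: [-0.0, 0.1, -0.3]
grip_width: 0.0744
time_s: 61.3
ee_pos: [0.2644, 0.3947, 0.2263]
eef_rot: [-3.14, -0.001, -3.139]
force: [0.8, -0.5, -1.0]
grip_width: 0.0754
time_s: 61.9
ee_pos: [0.1921, 0.4978, 0.227]
eef_rot: [-3.141, -0.0, -3.141]
force: [-0.0, -0.1, -0.6]
grip_width: 0.0752
[0.1921 0.4978 0.227 ]
top before jar 0 [nan nan nan] ((0.0, 0.0), 0.0)
top before tin 0 [nan nan nan] ((0.0, 0.0), 0.0)
top before oil 0 [nan nan nan] ((0.0, 0.0), 0.0)
top after jar 543 [0.6301 0.0957 0.1178] ((0.6304184794425964, 0.09630510210990906), 0.026206890121102333)
top after tin 669 [0.5561 0.0199 0.1199] ((0.5560285449028015, 0.02037087455391884), 0.028300490230321884)
top after oil 141 [ 0.6351 -0.0407  0.1255] ((0.636078953742981, -0.041032057255506516), 0.012651072815060616)
side before jar 233 [0.6318 0.0964 0.1171] ((0.6314629912376404, 0.09563025832176208), 0.027458271011710167)
side before tin 0 [nan nan nan] ((0.0, 0.0), 0.0)
side before oil 57 [ 0.6404 -0.0414  0.1251] ((0.6381064653396606, -0.041691116988658905), 0.012009416706860065)
side after jar 249 [0.6313 0.0945 0.1171] ((0.6339060664176941, 0.094977468252182), 0.028943894430994987)
side after tin 380 [0.5551 0.0167 0.1193] ((0.5569388270378113, 0.020327989012002945), 0.030311793088912964)
side after oil 92 [ 0.6361 -0.0436  0.1244] ((0.637233555316925, -0.04253839701414108), 0.012863683514297009)
  return _methods._mean(a, axis=axis, dtype=dtype,
  ret = um.true_divide(
```

View pics/top_end.png

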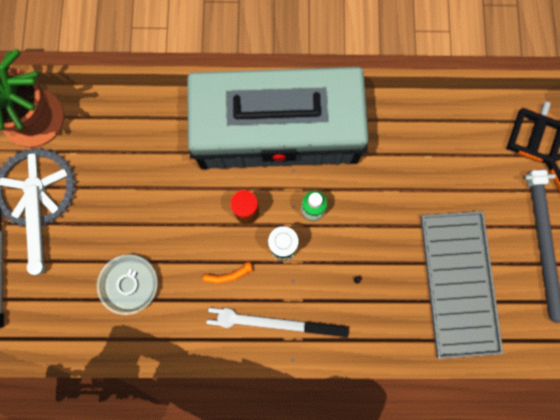

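View pics/side_end.png

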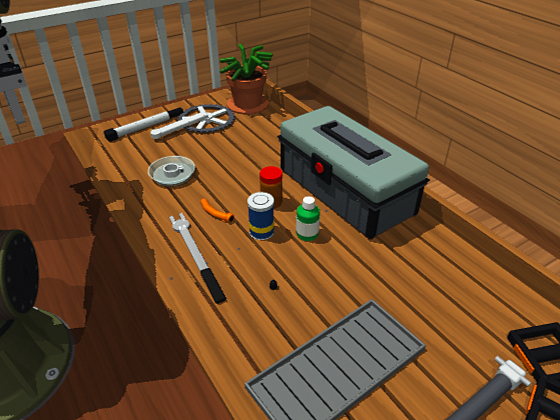

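The end views match the start to the pixel: jar (245,206), bottle (315,203), tin (284,242). The collar sits mid-dish (128,284), the bystanders have not moved, and the arm is clear.

```bash
python3 -c "
from station import ctrl; print(ctrl.hand_in())"
```

```text
the job is handed in; nothing more can be done
None
```

The job is handed in; the motion finished at about 62 s, well under the 141 s limit, and the hand-in gave no verdict. I stood the tin, bottle and jar in the tray, laid the collar in the dish, then put the jar, bottle and tin back in that order.

- **Containers:** in the final top view all three stand upright, each about 1 mm from its first measured position (limit 15 mm). The side view agrees within a few millimetres.
- **Collar:** it lies flat at the centre of the dish, judged by eye from the pictures; I did not measure its offset.
- **Bystanders:** the dish, wrench, lever cover and valve cap sit at the same places in the top picture as at the start, also judged by eye.
- **Check that failed:** the last script's "before" comparison did not work, because its saved pictures had been overwritten or were blocked by the arm. I compared with the numbers printed at the start instead.

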